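Find the toy carriage that fits the gift case's pin

TASK

Find out by gentle trial which of the two wooden toy carriages fits the pin in the gift case: slide it along the runway, roof up, onto the pin until it is fully home against the backstop, and then shut the lid over it. Lay the carriage that does not fit in the clear tray; never force a carriage against the pin, and leave everything else on the table where it is.

Things in the scene. Friction and masses are not known exactly. Their poses are not given: they have to be found in the camera images.
- case: Fixed wooden gift case. Origin: on its centre-line at table height; x runs along the runway to the covered end, y across, z up (all case x, z below are in mm in this frame). Base plate 100 wide, x -140 to 170; its top is the runway, z 12. The carriage that fits slides on until its front meets the backstop, its centre at x 55.
- case_start (a point): Point on the runway at case x -95: a carriage set down centred here, along the runway, stands just in the flared mouth of the guide rails. Rails: 8 thick, 8 high above the runway, 39 apart from x -50 to the backstop; flared outwards from x -50 to -77, 59 apart there.
- case_pin (a point): On the runway under the pin's tip, case x 35. A round steel pin, 12 thick, tapered tip, sticks out 50 mm from the backstop (x 85) towards the runway on the centre-line, its axis 13 or 29 mm above the runway: varies from run to run, not told. The spare pin is shut in the block behind the backstop (x 104 to 169, top z 62).
- case_stuck (a point): On the runway at case x 13: where a carriage's centre comes to rest when the pin stops it (wrong bore; the tip is then 8 mm inside its end slot). Its rear 31 mm is then still outside the covered end; draw it back along the runway at least 10 mm before lifting.
- case_home (a point): On the runway at case x 55: where the carriage's centre is when fully home. Side walls of the covered end run from x 14 to 100, 55 apart inside, 71 outside, tops z 66: too narrow for fingers beside a carriage, so it is pushed the last way from behind.
- lid (a joint): Lid angle in rad: 0 shut, 2.1 at its stop, leaning back away from the runway; starts 1.75 to 2.05. Slightly stiff, stays where left; 1 to 2 N at its edge moves it. Panel 88 mm from hinge to free edge, 72 wide, 6 thick; a lip 22 deep under the free edge comes down behind the carriage (case x 12 to 17), so it shuts only on one that is home.
- lid_hinge (a point): Middle of the lid's hinge line, case x 100, z 66 mm; axis along case y. The shut lid's underside is at this level, its top 6 mm higher.
- lid_edge (a point): Middle of the lid's free edge (mid thickness), 88 mm from the hinge.
- car_a: Loose pale wooden toy carriage body, no wheels, flat underside: 60 mm long (own x), 36 wide (own y), 44 high, 70-120 g. Origin: centre of underside, z to the roof. Either end may go first. Bored lengthwise: each end shows a slot 16 wide, 5 to 37 mm up, 8 deep; behind it a 16 x 16 bore runs through, in one carriage centred 13 mm up, in the other 29 (not told which). 
- car_b: Loose pale wooden toy carriage body, no wheels, flat underside: 60 mm long (own x), 36 wide (own y), 44 high, 70-120 g. Origin: centre of underside, z to the roof. Either end may go first. Bored lengthwise: each end shows a slot 16 wide, 5 to 37 mm up, 8 deep; behind it a 16 x 16 bore runs through, in one carriage centred 13 mm up, in the other 29 (not told which). 
- tray: Fixed clear plastic tray, 130 (own x) by 110 (own y), 35 high, walls and floor about 4 thick. Origin: centre of its underside.
- jar: Bystander, leave alone: glass jar with brass cap, 40 across, 60 high mm. Origin: centre of its underside.
- carton_a: Bystander, leave alone: blue carton 50 x 90 x 50 mm. Origin: centre of its underside.
- carton_b: Bystander, leave alone: green carton 50 x 70 x 80 mm. Origin: centre of its underside.
- carton_c: Bystander, leave alone: cardboard carton 60 x 60 x 60 mm. Origin: centre of its underside.
- weight: Bystander, leave alone: brass paperweight, 44 across, 42 high mm. Origin: centre of its underside.
- brush: Bystander, leave alone: brush lying down, about 200 mm. Origin: its middle part, on the table.
- cup: Bystander, leave alone: white cup, 70 across, 90 high mm. Origin: centre of its underside.
Mind the look-alikes: they are no part of the job. What is shaped like the car_b but green or red is not meant.

How it is judged:
On the way:
1. a carriage is fully home on the pin, upright, with the lid still open (((x of car_a in the frame of case between 0.05 and 0.06 m and y of car_a in the frame of case between -0.004 and 0.004 m and z of car_a in the frame of case below 0.016 m and angle between car_a's own z axis and vertical below 0.12 rad) or (x of car_b in the frame of case between 0.05 and 0.06 m and y of car_b in the frame of case between -0.004 and 0.004 m and z of car_b in the frame of case below 0.016 m and angle between car_b's own z axis and vertical below 0.12 rad)) and value of joint lid above 0.8 rad), for 0.2 s.
At the end, for the whole second after the job is handed in: The carriage that fits is home on the pin (within 5 mm of the backstop, on the runway, roof up), the lid is shut over it (within 0.08 rad), and the other carriage lies still in the tray, inside its walls ((((x of car_a in the frame of case between 0.05 and 0.06 m and y of car_a in the frame of case between -0.004 and 0.004 m and z of car_a in the frame of case below 0.016 m and angle between car_a's own z axis and vertical below 0.12 rad) and (x of car_b in the frame of tray between -0.06 and 0.06 m and y of car_b in the frame of tray between -0.05 and 0.05 m and height (world z) of car_b between 0 and 0.06 m and contact force between car_b and tray above 0.2 N and linear speed of car_b below 0.02 m/s)) or ((x of car_b in the frame of case between 0.05 and 0.06 m and y of car_b in the frame of case between -0.004 and 0.004 m and z of car_b in the frame of case below 0.016 m and angle between car_b's own z axis and vertical below 0.12 rad) and (x of car_a in the frame of tray between -0.06 and 0.06 m and y of car_a in the frame of tray between -0.05 and 0.05 m and height (world z) of car_a between 0 and 0.06 m and contact force between car_a and tray above 0.2 N and linear speed of car_a below 0.02 m/s))) and value of joint lid below 0.08 rad and velocity of joint lid below 0.05 rad/s); the robot touches nothing.
It fails at once if a carriage is forced against the pin (more than 40 N) (contact force between any of car_a, car_b and pin_1 above 40 N or contact force between any of car_a, car_b and pin_2 above 40 N).
It fails at once if a bystander is moved by more than 30 mm (distance of any of jar, carton_a, carton_b, carton_c, weight, brush, cup from where it was at the start of the episode above 0.03 m).
It also fails if it takes over 72 s, if anything falls off the work surface, if the arm or the gripper's body presses on something with over 40 N, if the wrist force passes 120 N, or if a joint passes its speed limit or range.

ROBOT

A 6-joint arm with a two-finger parallel gripper is mounted at the origin on the work surface. World frame = base frame: x ahead of the robot, y to its left, z up, the work surface at z = 0. Lengths are in m, angles in rad, forces in N, time in s.
With the tool pointing down it reaches from about 0.35 to 0.925 m from the base axis. Payload 6.4 kg.
Tool frame: the origin (TCP) lies at the very end of the fingers, on their centre line; the grasp point (between the pads) lies 19 mm behind it; z points along the fingers, y is the line along which they close (so a half turn about z gives the same grasp; the last joint's range is limited). The gripper opens to 85 mm and grips with 20 to 120 N. Pads are 22 mm wide; open, the fingers measure 114 mm over their backs; the gripper's body (76 mm by 85 mm) begins 54 mm behind the grasp point. The pads swing forward as they close: fully open they stand 13 mm farther back than shut.
Start: joints at [-1.3, 0.245, 1.558, -0, 1.339, -0.174], TCP at [0.28, -0.587, 0.231] pointing down, gripper open.
Joint ranges: [-3.13, 3.13], [-1.02, 2.26], [0.13, 2.54], [-0.95, 4.09], [0.21, 2.88], [-2.74, 2.74]. Speed limits (rad/s): [2.57, 2.57, 3.14, 3.14, 3.14, 3.14].

INTERFACE

Orientations are given as a 3x3 rotation matrix whose columns are the frame's x, y, z axes.
In Python, from cell import env, imaging gives the robot as it stands.
- The arm moves only by the tool play_rows, never from a script. Its argument "motion" is a list of rows, each a list of 3 entries, a list of its own where there are three numbers: the shift along the world's x, y, z in m, then the turn, a rotation vector about the world's x, y, z in units of 6 degrees (1.0 is 6 degrees), then the opening, from -1 (shut) to 1 (fully open). In form: [[[dx, dy, dz], [wx, wy, wz], hand], ...]. A call has 1 to 5 rows; each row shifts and turns the commanded pose from where the row before left it; what a row does not reach is not made up. A row lasts 1/12 s, in which the tool goes at most 41.7 mm and 7.16 degrees, less where a joint would pass 70% of its speed; a pose out of reach is approached as far as the arm can. A call is refused whole if a number of a shift passes 0.0417 or a number of a turn 1, either way. A call with a gripper value outside its range is refused whole. The fingers move at their own pace and stop on an object; "force" is the grip in N (left out, the last holds). Time passes only in rows, so rows that do not move let the fingers close. It gives the time, the measured TCP pose, the force, the opening and the grip force at its end, in the units of the state.
- env.state(): the state, without advancing time (a new reading comes with each control period).
- imaging.grab_frame(name): name is "scene" or "top" or "wrist"; returns a dict with "frame" (480x640x3 uint8, red, green, blue), "z_map" (480x640 float32, m along the optical axis (not along the pixel's ray), 0 where there is no reading), "fx", "fy", "cx", "cy" (pixels), "rvec" (rotation vector, rad) and "tvec" (3), from world to camera coordinates, as OpenCV has them. Camera axes: x right, y down, z forward; pixel columns grow to the right and rows downward; lengths in m; the calibration is good to about 2 mm. The wrist camera is an equidistant fisheye: a pixel r from the principal point sees the ray r / f radians off the axis. A picture is of the moment at which its call begins.
- env.job_done(): hands the job in; it is judged then, once.
Trained networks look in the newest picture that a camera, given by its name, has taken for a name from the list of things; names that differ only in an ending like _2 or _b are one class to them, and where a whole thing is asked for, a point or a joint stands for the part that bears it (a point fixed in the world has none). Each returns a list of dicts, best first, with "p" (0 to 1); they miss things now and then, are a little off and sometimes report something else, mostly with a low value. They report only what shows in the picture. A call takes as long as a camera call. They do not tell look-alikes from the thing itself.
- imaging.find_in(camera, thing): "extent" ([left, top, right, bottom] in pixels, round what is visible of it).
- imaging.mark_of(camera, thing): "xy" ([column, row] in pixels: a listed point, or the origin of a listed thing).
The state is a dict: "clock": time; "qpos": joint angles; "joint_vel": joint speeds; "joint_efforts": joint torques, N m; "eef_pos": TCP position; "orientation": TCP orientation; "wrist_force": force on the tool from outside, world axes, zero at the start; "moment": the same for the moment, N m; "opening": finger opening in m; "grasp_force": force on a finger pad.
Only numpy, scipy, OpenCV 4.12 (cv2) and the standard library are available. Lean on these libraries where they do the work, as an engineer would, in place of code of your own. Each camera call takes 0.05 s, during which the arm holds its last target. There are 200 camera calls.

## Working session

There is one attempt and no reset: what is moved stays moved. The work goes in short steps, Python scripts to look and compute and a tool call to move; the robot and the scene stay as the last step left them, time stands still between calls to the robot, and variables do not carry over. Pictures are saved under pics/ and viewed, at most 10 in all, crops included, and the job is handed in when it is done.

Besides the shell and the picture viewer there is one more tool, called after "Call:" in YAML: its name, and indented under it one key for each argument. play_rows: Moves the arm, as the interface text tells. Its arguments: {"type":"object","properties":{"motion":{"type":"array","items":{"type":"array"}},"force":{"type":"number"}},"required":["motion"]}

```bash
mkdir -p pics; ls; cat > h.py <<'E'
import numpy as np, cv2
from cell import env, imaging
def world(f,u,v,z=None):
    """pixel -> world; by depth or on plane z"""
    R=cv2.Rodrigues(np.array(f["rvec"],float))[0]; t=np.array(f["tvec"],float).ravel()
    ray=np.array([(u-f["cx"])/f["fx"],(v-f["cy"])/f["fy"],1.0])
    o=-R.T@t; d=R.T@ray
    s=f["z_map"][int(round(v)),int(round(u))] if z is None else (z-o[2])/d[2]
    return o+s*d
def cloud(f):
    R=cv2.Rodrigues(np.array(f["rvec"],float))[0]; t=np.array(f["tvec"],float).ravel()
    v,u=np.mgrid[:480,:640]; zz=f["z_map"]
    P=np.stack([(u-f["cx"])/f["fx"]*zz,(v-f["cy"])/f["fy"]*zz,zz],-1)
    return (P-t)@R
def save(f,n,c=None,s=1):
    im=f["frame"][:,:,::-1]
    if c: im=im[c[1]:c[3],c[0]:c[2]]
    cv2.imwrite("pics/"+n,cv2.resize(im,None,fx=s,fy=s))
E
python3 - <<'E'
from h import *
for c in ("top","scene"):
    f=imaging.grab_frame(c); save(f,c+"0.png"); np.save(c+"0.npy",f,allow_pickle=True)
    print(c,f["fx"],f["cx"],f["cy"],-cv2.Rodrigues(f["rvec"])[0].T@np.array(f["tvec"]).ravel())
    for n in ("car_a","tray","case"):
        for d in imaging.find_in(c,n)[:5]: print(n,np.round(d["extent"]),round(d["p"],2))
    for n in ("case","case_start","case_pin","case_home","lid_hinge","lid_edge","tray","car_a"):
        for d in imaging.mark_of(c,n)[:4]: print("m",n,np.round(d["xy"],1),round(d["p"],2), np.round(world(f,*d["xy"]),3))
E
```

```text
pics
top 437.6305967953384 314.00352067842385 243.88429773006106 [ 0.34807551 -0.03244812  1.01832904]
car_a [374. 262. 394. 294.] 0.77
car_a [334. 241. 361. 263.] 0.76
car_a [445. 254. 479. 280.] 0.69
tray [131. 290. 194. 355.] 0.92
tray [283. 138. 314. 174.] 0.7
tray [500. 301. 546. 335.] 0.22
tray [254. 175. 308. 315.] 0.19
case [250. 174. 310. 312.] 0.74
m case [279.  251.4] 0.79 [0.575 0.026 0.012]
m case_start [275.3 289.3] 0.8 [0.487 0.044 0.013]
m case_pin [284.2 235.2] 0.65 [0.613 0.01  0.009]
m case_home [284.4 230.1] 0.95 [0.616 0.006 0.042]
m case_home [458.9 269.7] 0.64 [ 0.475 -0.374  0.043]
m case_home [279.8 251.1] 0.32 [0.576 0.024 0.01 ]
m lid_hinge [283.4 204. ] 0.67 [0.672 0.001 0.065]
m lid_edge [280.5 179.2] 0.63 [ 0.698 -0.002  0.151]
m lid_edge [381.3 275.7] 0.48 [ 0.483 -0.198  0.045]
m tray [165.1 321. ] 0.71 [0.447 0.302 0.006]
m car_a [382.9 280.4] 0.83 [ 0.472 -0.2    0.043]
m car_a [345.6 251.5] 0.82 [ 0.548 -0.126  0.044]
m car_a [458.8 272.3] 0.81 [ 0.469 -0.373  0.043]
m car_a [350.9 322.2] 0.76 [ 0.39  -0.115  0.043]
scene 483.97813475072405 317.8298
[... 253 characters left out ...]
6.] 0.89
case [488. 204. 504. 217.] 0.68
case [307. 220. 390. 330.] 0.63
case [252. 209. 280. 240.] 0.6
m case [355.5 266.2] 0.71 [0.591 0.029 0.014]
m case_start [365. 234.] 0.86 [0.484 0.044 0.014]
m case_pin [344.6 268.6] 0.66 [0.703 0.011 0.132]
m case_home [344.7 280.3] 0.91 [0.692 0.011 0.081]
m lid_hinge [341.6 280.5] 0.76 [0.69  0.005 0.078]
m lid_hinge [171.6 295.8] 0.36 [ 0.732 -0.361  0.021]
m lid_edge [333.8 261.2] 0.84 [ 0.703 -0.011  0.15 ]
m tray [364.9 234.1] 0.73 [0.484 0.044 0.014]
m tray [470.4 238.2] 0.68 [0.456 0.303 0.004]
m car_a [301.2 208.6] 0.94 [ 0.419 -0.125  0.021]
m car_a [266.7 229. ] 0.72 [ 0.516 -0.194  0.033]
m car_a [288.2 251.9] 0.69 [ 0.578 -0.13   0.027]
```

View pics/top0.png

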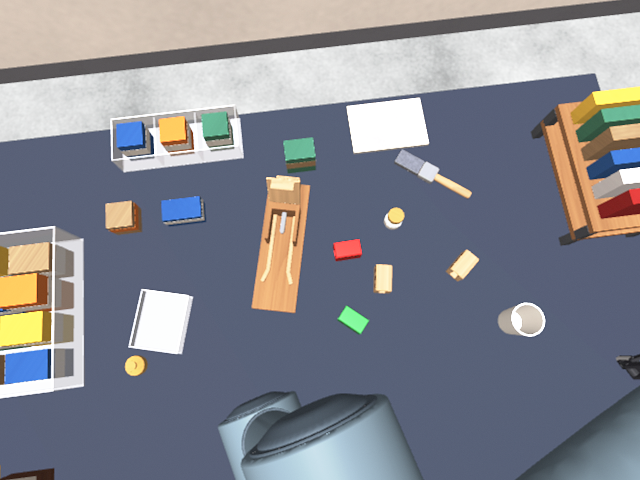

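View pics/scene0.png

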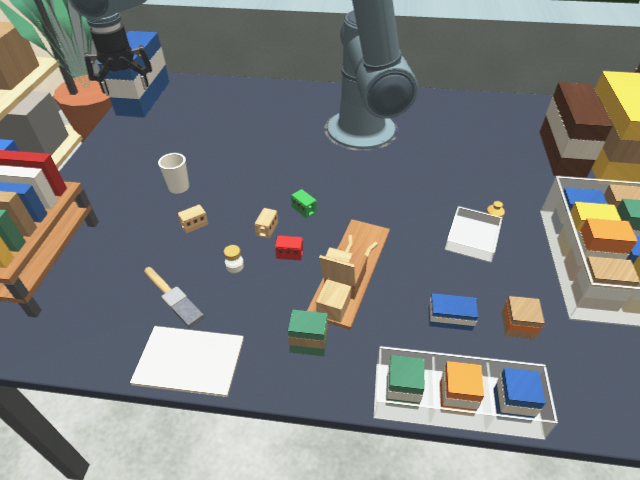

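```bash
cat > m.py <<'E'
from h import *
def rect(P,m):
    p=P[m][:,:2].astype(np.float32)*1000
    (c,s,a)=cv2.minAreaRect(p); return np.round(c,1),np.round(s,1),round(a,1),len(p), np.round(np.median(P[m],0),4)
E
python3 - <<'E'
from m import *
f=np.load("top0.npy",allow_pickle=True).item(); P=cloud(f); X,Y,Z=P[...,0],P[...,1],P[...,2]
v,u=np.mgrid[:480,:640]
def box(a,b,c,d): return (u>=a)&(u<=c)&(v>=b)&(v<=d)
for n,b in (("carL",(368,255,400,300)),("carR",(440,245,485,285))): print(n,rect(P,box(*b)&(Z>.038)&(Z<.05)))
print("plate",rect(P,box(245,170,320,318)&(Z>.006)&(Z<.03)))
print("tray",rect(P,box(125,285,198,360)&(Z>.02)&(Z<.05)),rect(P,box(125,285,198,360)&(Z>.001)&(Z<.05)))
for r in range(205,240,3): print(r,[int(1000*z) for z in Z[r,270:300]], f["frame"][r,283])
# lid
m=box(262,170,304,215)&(Z>.075); print("lid",np.round(P[m].min(0),3),np.round(P[m].max(0),3))
s=np.load("scene0.npy",allow_pickle=True).item();Q=cloud(s);m2=(Q[...,2]>.075)&(Q[...,0]>.6)&(Q[...,0]<.78)&(abs(Q[...,1])<.06)
print("lid scene",m2.sum(),np.round(np.percentile(Q[m2],[1,50,99],axis=0),3))
m3=(abs(Q[...,2]-.012)<.004)&(Q[...,0]>.4)&(Q[...,0]<.78)&(Q[...,1]>-.06)&(Q[...,1]<.1)
print(rect(Q,m3))
E
```

```text
carL (array([ 480.1, -204.3]), array([36.2, 60.5]), 80.3, 423, array([ 0.4794, -0.2041,  0.0429]))
carR (array([ 488.1, -391.7]), array([36.2, 60.8]), 40.8, 415, array([ 0.4875, -0.3905,  0.0432]))
plate (array([607.1,  15.9]), array([130.7, 348.2]), 82.3, 4042, array([0.5467, 0.0253, 0.0115]))
tray (array([434.6, 309. ]), array([111.5, 158.9]), 75.6, 698, array([0.4381, 0.3241, 0.0322])) (array([446.9, 313.3]), array([171.2, 179.2]), 86.1, 3322, array([0.4459, 0.3135, 0.0042]))
205 [64, 64, 63, 62, 62, 67, 68, 64, 68, 66, 64, 64, 64, 65, 65, 65, 64, 66, 65, 67, 63, 65, 63, 65, 66, 63, 65, 62, 64, 66] [230 169 116]
208 [63, 60, 59, 65, 61, 62, 64, 61, 67, 62, 65, 66, 67, 64, 65, 66, 63, 62, 65, 65, 65, 65, 63, 65, 65, 67, 64, 65, 61, 63] [235 173 119]
211 [67, 64, 52, 36, 40, 38, 39, 42, 42, 41, 45, 45, 45, 47, 46, 48, 51, 50, 53, 49, 49, 55, 55, 51, 56, 54, 66, 62, 67, 66] [129  97  77]
214 [61, 63, 47, 34, 19, 20, 19, 16, 19, 18, 18, 20, 39, 43, 45, 44, 40, 26, 27, 27, 27, 30, 30, 30, 30, 35, 67, 67, 63, 60] [229 233 242]
217 [63, 57, 46, 23, 16, 18, 19, 9, 10, 11, 10, 12, 46, 47, 
[... 549 characters left out ...]
 10, 12, 9, 9, 9, 15, 11, 18, 16, 67, 65, 65, 65, 31, 9] [218 215 216]
232 [38, 22, 16, 16, 22, 10, 9, 8, 10, 10, 7, 41, 45, 44, 10, 10, 11, 10, 9, 14, 10, 14, 21, 21, 64, 64, 61, 53, 19, 10] [190 171 162]
235 [33, 20, 18, 17, 20, 7, 11, 10, 11, 12, 11, 10, 8, 12, 9, 13, 11, 9, 13, 14, 13, 19, 18, 64, 63, 67, 66, 42, 12, 10] [232 169 115]
238 [28, 19, 20, 20, 14, 15, 8, 14, 11, 12, 7, 10, 8, 12, 10, 14, 11, 9, 10, 10, 13, 20, 18, 64, 68, 62, 62, 29, 8, 12] [231 170 117]
lid [ 0.348 -0.043  0.075] [0.709 0.031 1.018]
lid scene 947 [[ 0.677 -0.044  0.076]
 [ 0.695 -0.005  0.134]
 [ 0.778  0.03   0.158]]
(array([595.4,  18. ]), array([101.2, 314. ]), 76.7, 2133, array([0.5433, 0.0357, 0.0127]))
```

```bash
python3 - <<'E'
from m import *
from scipy.optimize import minimize
s=np.load("scene0.npy",allow_pickle=True).item();f=np.load("top0.npy",allow_pickle=True).item()
a=cv2.resize(s["frame"][200:245,248:282],(340,450),interpolation=2);b=cv2.resize(s["frame"][196:241,175:209],(340,450),interpolation=2)
cv2.imwrite("pics/bores.png",np.hstack([a,b])[:,:,::-1])
P=cloud(f);Q=cloud(s)
th=np.radians(-13.2);ex=np.array([np.cos(th),np.sin(th)]);ey=np.array([-ex[1],ex[0]]);o=np.array([.5808,.0215])
for n,C in (("top",P),("scene",Q)):
    x=(C[...,:2]-o)@ex;y=(C[...,:2]-o)@ey;z=C[...,2]
    def line(m,lab):
        xs=np.round(x[m]*1000,1);ys=y[m]*1000
        k=np.polyfit(xs,ys,1) if len(xs)>5 else None
        print(n,lab,len(xs),None if k is None else (np.round(k,3),"range",np.round(np.percentile(xs,[1,99]),1),np.round(np.percentile(ys,[1,99]),1)))
    line((x>.035)&(x<.083)&(abs(y)<.015)&(z>.037)&(z<.06),"pin")
    line((x>.015)&(x<.1)&(y>.02)&(y<.045)&(abs(z-.066)<.003),"wall+")
    line((x>.015)&(x<.1)&(y<-.02)&(y>-.045)&(abs(z-.066)<.003),"wall-")
    for x0 in (-.12,-.1,0.):
        m=(abs(x-x0)<.01)&(abs(y)<.056)&(z>.006)&(z<.03); print(n,"plate at",x0,np.round(np.percentile(y[m]*1000,[1,99]),1))
    m=(abs(y)<.045)&(z>.006)&(z<.017)&(x<-.05);print(n,"x min",np.round(np.percentile(x[m],[0,.5,1]),4))
    m=(abs(y)<.04)&(z>.073)&(x>.08)&(x<.19);print(n,"lid",m.sum(),np.round(np.percentile(x[m],[1,50,99]),3),np.round(np.percentile(z[m],[1,50,99]),3))
    k=np.polyfit(x[m],z[m],1);print(k)
# tray floor
for n,C in (("top",P),("scene",Q)):
    z=C[...,2];m=(abs(C[...,0]-.445)<.04)&(abs(C[...,1]-.305)<.04);print(n,"tray z",np.round(np.median(z[m]),4))
    m=(abs(C[...,0]-.445)<.1)&(abs(C[...,1]-.305)<.09)&(z>.003)&(z<.045)
    cc=cv2.connectedComponentsWithStats(m.astype(np.uint8))
    i=1+np.argmax(cc[2][1:,4]);print(rect(C,cc[1]==i))
E
```

```text
top pin 131 (array([ 0.049, -4.284]), 'range', array([35.8, 82.9]), array([-12.7,  13.6]))
top wall+ 132 (array([-0.048, 32.221]), 'range', array([17. , 99.6]), array([20.8, 34.1]))
top wall- 133 (array([  0.068, -35.356]), 'range', array([16.6, 98. ]), array([-36.9, -20.3]))
top plate at -0.12 [-49.7  48.1]
top plate at -0.1 [-49.9  48.4]
top plate at 0.0 [-50.6  48. ]
top x min [-0.1431 -0.1427 -0.1422]
top lid 741 [0.096 0.107 0.123] [0.074 0.127 0.157]
[ 1.86126777 -0.07803843]
scene pin 0 None
scene wall+ 108 (array([2.1000e-02, 3.0664e+01]), 'range', array([15.8, 99.1]), array([27.3, 35.8]))
scene wall- 3 None
scene plate at -0.12 [-48.5  50. ]
scene plate at -0.1 [-49.3  49.3]
scene plate at 0.0 [-8.  50.1]
scene x min [-1.7374 -0.763  -0.2305]
scene lid 933 [0.101 0.117 0.127] [0.075 0.135 0.158]
[0.93341575 0.01942289]
top tray z 0.0032
(array([448.2, 312.1]), array([124.7, 133.6]), 75.4, 2135, array([0.4486, 0.3109, 0.0058]))
scene tray z 0.0046
(array([429.8, 313. ]), array([117.8, 186.2]), 75.3, 2179, array([0.4348, 0.3149, 0.0116]))
```

View pics/bores.png

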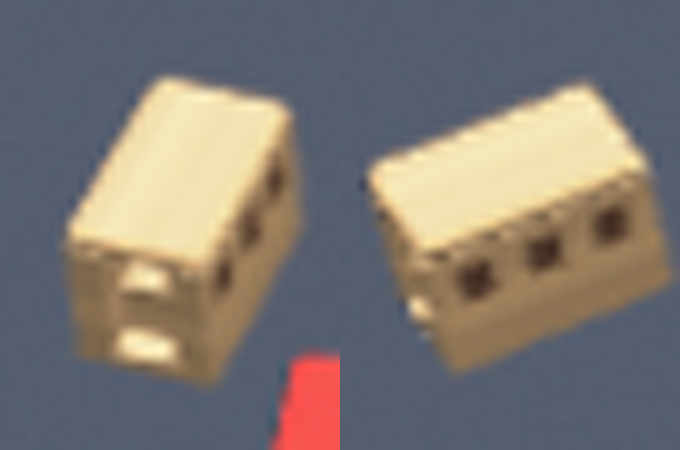

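```bash
python3 - <<'E'
from h import *
s=env.state(); print(s["eef_pos"],np.round(s["orientation"],4),s["opening"],s["wrist_force"],s["clock"])
R=np.array(s["orientation"]);print("y-axis yaw",np.degrees(np.arctan2(R[1,1],R[0,1])))
cl=np.radians(-9.7);ct=np.radians(-13.2)
print("carL grasp",np.array([.4801,-.2043])-.017*np.array([np.cos(cl),np.sin(cl)]))
for x in (-.14,-.095,-.05,.0,.013,.055,.1,.13,.16): print(x,np.round(np.array([.58,.0215])+x*np.array([np.cos(ct),np.sin(ct)]),4))
E
```

```text
[ 0.27968619 -0.58677218  0.2312969 ] [[ 0.9027  0.4303 -0.    ]
 [ 0.4303 -0.9027 -0.    ]
 [-0.      0.     -1.    ]] 0.08502364567958874 [-0.28194107 -0.48337799  0.33767088] 1.2
y-axis yaw -64.51591702839704
carL grasp [ 0.46334304 -0.20143568]
-0.14 [0.4437 0.0535]
-0.095 [0.4875 0.0432]
-0.05 [0.5313 0.0329]
0.0 [0.58   0.0215]
0.013 [0.5927 0.0185]
0.055 [0.6335 0.0089]
0.1 [ 0.6774 -0.0013]
0.13 [ 0.7066 -0.0082]
0.16 [ 0.7358 -0.015 ]
```

Call:
play_rows:
  motion:
    - [[0.012,0.0257,-0.006],[0,0,-0.39],0.5]
    - [[0.012,0.0257,-0.006],[0,0,-0.39],0.5]
    - [[0.012,0.0257,-0.006],[0,0,-0.39],0.5]
    - [[0.012,0.0257,-0.006],[0,0,-0.39],0.5]
    - [[0.012,0.0257,-0.006],[0,0,-0.39],0.5]

```text
clock: 1.62
eef_pos: [0.34, -0.4571, 0.2011]
orientation: [[0.972, 0.236, 0.0], [0.236, -0.972, -0.0], [0.0, 0.0, -1.0]]
wrist_force: [0.6, -0.6, 0.4]
opening: 0.0641
grasp_force: 0.0
```

Call:
play_rows:
  motion:
    - [[0.012,0.0257,-0.006],[0,0,-0.39],0.5]
    - [[0.012,0.0257,-0.006],[0,0,-0.39],0.5]
    - [[0.012,0.0257,-0.006],[0,0,-0.39],0.5]
    - [[0.012,0.0257,-0.006],[0,0,-0.39],0.5]
    - [[0.012,0.0257,-0.006],[0,0,-0.39],0.5]

```text
clock: 2.03
eef_pos: [0.4001, -0.3285, 0.1713]
orientation: [[0.999, 0.034, 0.0], [0.034, -0.999, -0.0], [0.0, 0.0, -1.0]]
wrist_force: [0.9, 0.1, -0.8]
opening: 0.064
grasp_force: 0.0
```

Call:
play_rows:
  motion:
    - [[0.012,0.0257,-0.006],[0,0,-0.39],0.5]
    - [[0.012,0.0257,-0.006],[0,0,-0.39],0.5]
    - [[0.012,0.0257,-0.006],[0,0,-0.39],0.5]
    - [[0.012,0.0257,-0.006],[0,0,-0.39],0.5]
    - [[0.012,0.0257,-0.006],[0,0,-0.39],0.5]

```text
clock: 2.45
eef_pos: [0.4602, -0.2, 0.1413]
orientation: [[0.986, -0.169, 0.001], [-0.169, -0.986, -0.0], [0.001, 0.0, -1.0]]
wrist_force: [1.5, -0.5, 0.9]
opening: 0.0639
grasp_force: 0.0
```

Call:
play_rows:
  motion:
    - [[0,0,0],[0,0,0],0.5]
    - [[0,0,0],[0,0,0],0.5]

```text
clock: 2.62
eef_pos: [0.4599, -0.2001, 0.141]
orientation: [[0.986, -0.164, -0.001], [-0.164, -0.986, 0.0], [-0.001, -0.0, -1.0]]
wrist_force: [0.4, 0.4, -0.3]
opening: 0.0639
grasp_force: 0.0
```

Call:
play_rows:
  motion:
    - [[0.0017,-0.0007,-0.03],[0,0,0],0.5]
    - [[0.0017,-0.0007,-0.03],[0,0,0],0.5]
    - [[0,0,-0.03],[0,0,0],0.5]
    - [[0,0,-0.026],[0,0,0],0.5]
    - [[0,0,-0.013],[0,0,0],0.5]

```text
clock: 3.03
eef_pos: [0.4612, -0.2028, 0.0095]
orientation: [[0.986, -0.168, -0.003], [-0.168, -0.986, 0.002], [-0.004, -0.002, -1.0]]
wrist_force: [0.5, 0.2, -1.2]
opening: 0.0642
grasp_force: 0.0
```

Call:
play_rows:
  motion:
    - [[0,0,0],[0,0,0],-0.5]
    - [[0,0,0],[0,0,0],-0.5]
    - [[0,0,0],[0,0,0],-0.5]
    - [[0,0,0],[0,0,0],-0.5]
    - [[0,0,0],[0,0,0],-0.5]
  force: 35

```text
clock: 3.45
eef_pos: [0.4639, -0.2035, 0.0136]
orientation: [[0.986, -0.167, 0.002], [-0.167, -0.986, -0.002], [0.002, 0.001, -1.0]]
wrist_force: [0.6, -0.2, -0.6]
opening: 0.0353
grasp_force: 37.6
```

Call:
play_rows:
  motion:
    - [[0,0,0.02],[0,0,0],-0.5]
    - [[0,0,0.03],[0,0,0],-0.5]
    - [[0,0,0.02],[0,0,0],-0.5]
    - [[0,0,0],[0,0,0],-0.5]

```text
clock: 3.78
eef_pos: [0.4663, -0.2049, 0.0877]
orientation: [[0.986, -0.167, 0.009], [-0.167, -0.986, -0.006], [0.009, 0.005, -1.0]]
wrist_force: [1.5, -0.4, -0.6]
opening: 0.0356
grasp_force: 37.7
```

```bash
python3 - <<'E'
from m import *
f=imaging.grab_frame("top"); P=cloud(f);s=env.state();e=np.array(s["eef_pos"])
m=(abs(P[...,0]-e[0]-.017)<.06)&(abs(P[...,1]-e[1])<.04)&(P[...,2]>.1)&(P[...,2]<.125)
print(e,s["opening"],s["grasp_force"],rect(P,m))
w=imaging.grab_frame("wrist");save(w,"w1.png",(60,0,580,480))
E
```

```text
[ 0.46503079 -0.20403345  0.08543399] 0.0352287963647946 37.69092991948128 (array([0., 0.]), array([0., 0.]), 0.0, 0, array([nan, nan, nan]))
  return _methods._mean(a, axis=axis, dtype=dtype,
  ret = um.true_divide(
```

View pics/w1.png

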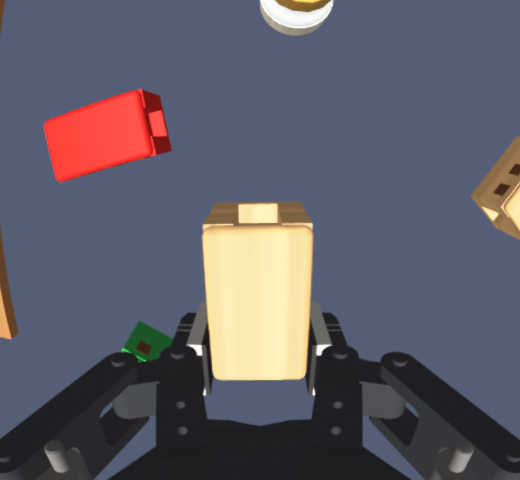

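Call:
play_rows:
  motion:
    - [[0.0007,0.0314,0],[0,0,-0.07],-0.5]
    - [[0.0007,0.0314,0],[0,0,-0.07],-0.5]
    - [[0.0007,0.0314,0],[0,0,-0.07],-0.5]
    - [[0.0007,0.0314,0],[0,0,-0.07],-0.5]
    - [[0.0007,0.0314,0],[0,0,-0.07],-0.5]

```text
clock: 4.3
eef_pos: [0.4651, -0.0439, 0.0807]
orientation: [[0.979, -0.204, -0.003], [-0.204, -0.979, 0.001], [-0.003, -0.0, -1.0]]
wrist_force: [0.5, -0.2, -0.7]
opening: 0.0354
grasp_force: 37.7
```

Call:
play_rows:
  motion:
    - [[0.0007,0.0314,0],[0,0,-0.07],-0.5]
    - [[0.0007,0.0314,0],[0,0,-0.07],-0.5]
    - [[0.0007,0.0314,0],[0,0,-0.07],-0.5]
    - [[0,0,0],[0,0,0],-0.5]
    - [[0,0,0],[0,0,0],-0.5]

```text
clock: 4.72
eef_pos: [0.4672, 0.05, 0.0808]
orientation: [[0.975, -0.221, -0.003], [-0.221, -0.975, 0.0], [-0.003, 0.0, -1.0]]
wrist_force: [-0.1, -0.3, -1.6]
opening: 0.0356
grasp_force: 37.6
```

```bash
cat > look.py <<'E'
from m import *
w=imaging.grab_frame("wrist");s=env.state();e=np.array(s["eef_pos"]);R=np.array(s["orientation"])
print("tcp",np.round(e,4),"yaw",np.degrees(np.arctan2(R[1,0],R[0,0])),s["clock"],s["opening"])
v,u=np.mgrid[:480,:640];dx,dy=(u-w["cx"]),(v-w["cy"]);r=np.hypot(dx,dy)+1e-9;a=r/w["fx"];zz=w["z_map"]
P=np.stack([np.tan(a)*dx/r*zz,np.tan(a)*dy/r*zz,zz],-1)
Rc=cv2.Rodrigues(np.array(w["rvec"],float))[0];P=(P-np.array(w["tvec"]).ravel())@Rc
ok=(a<1.3)&(zz>0)
th=np.radians(-13.2);ex=np.array([np.cos(th),np.sin(th)]);ey=np.array([-ex[1],ex[0]]);o=np.array([.580,.0215])
x=(P[...,:2]-o)@ex*1000;y=(P[...,:2]-o)@ey*1000;z=P[...,2]*1000
E
python3 - <<'E'
from look import *
print("tcp case",np.round([(e[:2]-o)@ex*1000,(e[:2]-o)@ey*1000],1))
top=np.median(z[ok&(abs(x+95)<20)&(abs(y)<12)&(z>70)]);print("roof z",top)
m=ok&(abs(z-top)<4)&(abs(x+95)<60)&(abs(y)<30);Q=np.stack([x,y],-1)[m].astype(np.float32);print(cv2.minAreaRect(Q),np.percentile(Q,[1,50,99],axis=0))
p=lambda m:(m.sum(),np.round(np.percentile(y[m],[2,50,98]),1)) if m.sum()>5 else 0
for x0 in (30,50,70):
    for lab,c in (("pin",(z>38)&(z<55)&(abs(y)<15)),("wl+",(abs(z-66)<4)&(y>20)&(y<45)),("wl-",(abs(z-66)<4)&(y<-20)&(y>-45))): print(x0,lab,p(ok&c&(abs(x-x0)<10)))
for x0 in (-45,-30,-10): 
    for sg in(1,-1): print(x0,"rail",p(ok&(abs(x-x0)<8)&(z>17)&(z<25)&(y*sg>10)&(y*sg<35)), "plate",p(ok&(abs(x-x0)<8)&(z>8)&(z<25)&(y*sg>10)&(y*sg<55)))
save(w,"w2.png")
E
```

```text
tcp [0.4676 0.049  0.081 ] yaw -12.886546082846241 4.7667 0.03544449503072631
tcp case [-115.7    1.1]
roof z 111.90587389810835
((-96.4587631225586, 0.1683521270751953), (60.918460845947266, 59.673545837402344), 0.6782199740409851) [[-124.50723198  -20.46951681]
 [ -92.76862717    2.03295636]
 [ -66.89929039   22.52528196]]
30 pin 0
30 wl+ (np.int64(92), array([27.7, 31.9, 35.8]))
30 wl- (np.int64(134), array([-35. , -31.2, -26.9]))
50 pin 0
50 wl+ 0
50 wl- 0
70 pin 0
70 wl+ 0
70 wl- 0
-45 rail (np.int64(436), array([20.1, 23.9, 28.3])) plate (np.int64(1988), array([10.6, 29.7, 49.7]))
-45 rail (np.int64(437), array([-27.3, -22.9, -19. ])) plate (np.int64(1924), array([-48.6, -29.1, -10.7]))
-30 rail (np.int64(445), array([20.1, 23.8, 27.9])) plate (np.int64(2011), array([10.6, 29.7, 49.7]))
-30 rail (np.int64(437), array([-26.9, -23. , -18.9])) plate (np.int64(1927), array([-48.6, -29.2, -11. ]))
-10 rail (np.int64(434), array([19.9, 23.8, 27.8])) plate (np.int64(1978), array([10.8, 29.8, 49.6]))
-10 rail (np.int64(436), array([-27. , -22.8, -18.9])) plate (np.int64(1919), array([-48.6, -29.3, -10.9]))
```

View pics/w2.png

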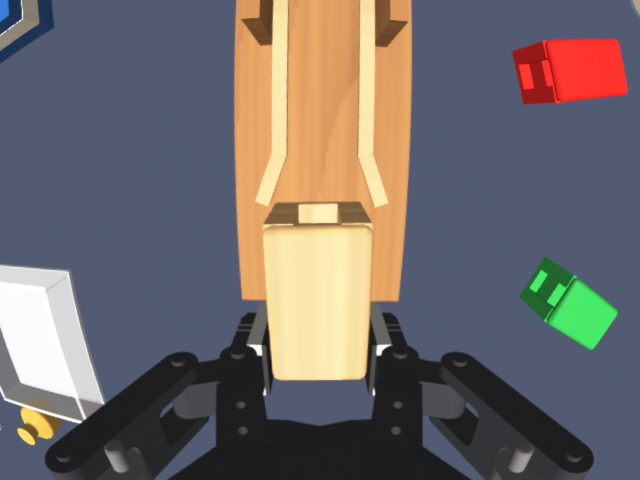

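Call:
play_rows:
  motion:
    - [[0,-0.0007,-0.025],[0,0,-0.04],-0.5]
    - [[0,0,-0.02],[0,0,0],-0.5]
    - [[0,0,-0.008],[0,0,0],-0.5]
    - [[0,0,0],[0,0,0],-0.5]
    - [[0,0,0],[0,0,0],-0.5]

```text
clock: 5.18
eef_pos: [0.4685, 0.0472, 0.0291]
orientation: [[0.973, -0.23, -0.001], [-0.23, -0.973, 0.0], [-0.001, 0.0, -1.0]]
wrist_force: [0.5, -0.1, -0.6]
opening: 0.0353
grasp_force: 37.6
```

Call:
play_rows:
  motion:
    - [[0,0,-0.001],[0,0,0],-0.5]
    - [[0,0,-0.001],[0,0,0],-0.5]
    - [[0,0,0],[0,0,0],-0.5]

```text
clock: 5.43
eef_pos: [0.4694, 0.0476, 0.0281]
orientation: [[0.973, -0.229, 0.002], [-0.229, -0.973, -0.0], [0.002, -0.0, -1.0]]
wrist_force: [-0.1, 0.4, -0.9]
opening: 0.0359
grasp_force: 37.6
```

Call:
play_rows:
  motion:
    - [[0,0,-0.0012],[0,0,0],-0.5]
    - [[0,0,0],[0,0,0],-0.5]

```text
clock: 5.6
eef_pos: [0.4689, 0.0478, 0.0263]
orientation: [[0.974, -0.229, 0.001], [-0.229, -0.974, -0.0], [0.001, -0.0, -1.0]]
wrist_force: [-0.3, 0.3, -1.3]
opening: 0.0356
grasp_force: 37.6
```

Call:
play_rows:
  motion:
    - [[0,0,-0.0012],[0,0,0],-0.5]
    - [[0,0,0],[0,0,0],-0.5]

```text
clock: 5.77
eef_pos: [0.469, 0.0479, 0.0251]
orientation: [[0.974, -0.229, 0.001], [-0.229, -0.974, -0.0], [0.001, -0.0, -1.0]]
wrist_force: [-0.9, 0.5, -0.2]
opening: 0.0353
grasp_force: 37.7
```

Call:
play_rows:
  motion:
    - [[0,0,-0.001],[0,0,0],-0.5]
    - [[0,0,0],[0,0,0],-0.5]

```text
clock: 5.93
eef_pos: [0.469, 0.0479, 0.0251]
orientation: [[0.974, -0.228, -0.001], [-0.228, -0.974, -0.0], [-0.001, 0.0, -1.0]]
wrist_force: [-5.3, 0.8, 11.6]
opening: 0.0353
grasp_force: 39.0
```

Call:
play_rows:
  motion:
    - [[0.0097,-0.0023,0.0008],[0,0,0],-0.5]
    - [[0.0097,-0.0023,0],[0,0,0],-0.5]
    - [[0.0097,-0.0023,0],[0,0,0],-0.5]
    - [[0.0097,-0.0023,0],[0,0,0],-0.5]

```text
clock: 6.27
eef_pos: [0.508, 0.0386, 0.025]
orientation: [[0.974, -0.229, -0.001], [-0.229, -0.974, 0.0], [-0.001, -0.0, -1.0]]
wrist_force: [-4.5, 1.4, 7.6]
opening: 0.0355
grasp_force: 37.9
```

Call:
play_rows:
  motion:
    - [[0.0097,-0.0023,0],[0,0,0],-0.5]
    - [[0.0097,-0.0023,0],[0,0,0],-0.5]
    - [[0.0097,-0.0023,0],[0,0,0],-0.5]
    - [[0.0097,-0.0023,0],[0,0,0],-0.5]

```text
clock: 6.6
eef_pos: [0.547, 0.0294, 0.025]
orientation: [[0.974, -0.229, -0.001], [-0.229, -0.974, 0.0], [-0.001, -0.0, -1.0]]
wrist_force: [-5.5, 0.9, 7.8]
opening: 0.036
grasp_force: 37.9
```

Call:
play_rows:
  motion:
    - [[0.0049,-0.0012,0],[0,0,0],-0.5]
    - [[0.0049,-0.0011,0],[0,0,0],-0.5]
    - [[0,0,0],[0,0,0],-0.5]

```text
clock: 6.85
eef_pos: [0.5576, 0.0267, 0.025]
orientation: [[0.973, -0.229, 0.002], [-0.229, -0.973, -0.0], [0.002, -0.0, -1.0]]
wrist_force: [0.8, -0.3, 2.7]
opening: 0.0356
grasp_force: 37.4
```

Call:
play_rows:
  motion:
    - [[0.002,-0.0005,0],[0,0,0],-0.5]
    - [[0.002,-0.0005,0],[0,0,0],-0.5]
    - [[0,0,0],[0,0,0],-0.5]

```text
clock: 7.1
eef_pos: [0.5603, 0.0262, 0.025]
orientation: [[0.974, -0.229, -0.0], [-0.229, -0.974, 0.0], [-0.0, -0.0, -1.0]]
wrist_force: [-2.1, -0.1, 5.5]
opening: 0.0354
grasp_force: 37.9
```

Call:
play_rows:
  motion:
    - [[0.0019,-0.0005,0],[0,0,0],-0.5]
    - [[0.0019,-0.0005,0],[0,0,0],-0.5]
    - [[0.002,-0.0004,0],[0,0,0],-0.5]
    - [[0.002,-0.0005,0],[0,0,0],-0.5]
    - [[0.0019,-0.0005,0],[0,0,0],-0.5]

```text
clock: 7.52
eef_pos: [0.5695, 0.0239, 0.0251]
orientation: [[0.974, -0.228, -0.001], [-0.228, -0.974, 0.0], [-0.002, -0.0, -1.0]]
wrist_force: [-5.8, 1.4, 7.9]
opening: 0.0355
grasp_force: 38.0
```

Call:
play_rows:
  motion:
    - [[0.001,-0.0002,0],[0,0,0],-0.5]
    - [[0.001,-0.0002,0],[0,0,0],-0.5]
    - [[0,0,0],[0,0,0],-0.5]

```text
clock: 7.77
eef_pos: [0.5716, 0.0235, 0.025]
orientation: [[0.974, -0.228, -0.001], [-0.228, -0.974, 0.0], [-0.001, -0.0, -1.0]]
wrist_force: [-3.6, 0.7, 5.9]
opening: 0.0356
grasp_force: 38.0
```

Call:
play_rows:
  motion:
    - [[0.001,-0.0002,0],[0,0,0],-0.5]
    - [[0.001,-0.0003,0],[0,0,0],-0.5]
    - [[0,0,0],[0,0,0],-0.5]

```text
clock: 8.02
eef_pos: [0.5737, 0.023, 0.0251]
orientation: [[0.974, -0.228, -0.001], [-0.228, -0.974, 0.0], [-0.001, -0.0, -1.0]]
wrist_force: [-4.1, 0.9, 7.1]
opening: 0.0351
grasp_force: 38.0
```

Call:
play_rows:
  motion:
    - [[0.001,-0.0002,0],[0,0,0],-0.5]
    - [[0.001,-0.0003,0],[0,0,0],-0.5]
    - [[0,0,0],[0,0,0],-0.5]

```text
clock: 8.27
eef_pos: [0.5756, 0.0225, 0.025]
orientation: [[0.974, -0.229, -0.001], [-0.229, -0.974, 0.0], [-0.001, -0.0, -1.0]]
wrist_force: [-3.7, 0.5, 5.6]
opening: 0.0358
grasp_force: 38.0
```

Call:
play_rows:
  motion:
    - [[0.001,-0.0002,0],[0,0,0],-0.5]
    - [[0.001,-0.0003,0],[0,0,0],-0.5]
    - [[0,0,0],[0,0,0],-0.5]

```text
clock: 8.52
eef_pos: [0.5776, 0.022, 0.025]
orientation: [[0.974, -0.228, -0.001], [-0.228, -0.974, 0.0], [-0.001, -0.0, -1.0]]
wrist_force: [-2.7, -0.3, 6.0]
opening: 0.0351
grasp_force: 38.0
```

Call:
play_rows:
  motion:
    - [[0.001,-0.0002,0],[0,0,0],-0.5]
    - [[0.001,-0.0003,0],[0,0,0],-0.5]
    - [[0,0,0],[0,0,0],-0.5]

```text
clock: 8.77
eef_pos: [0.5796, 0.0215, 0.025]
orientation: [[0.974, -0.229, -0.001], [-0.229, -0.974, 0.0], [-0.001, -0.0, -1.0]]
wrist_force: [-4.5, 0.8, 5.7]
opening: 0.0355
grasp_force: 37.9
```

```bash
python3 - <<'E'
from look import *
print("tcp case",np.round([(e[:2]-o)@ex*1000,(e[:2]-o)@ey*1000],1))
m=ok&(abs(z-55)<4)&(abs(y)<16)&(x<90)&(x>-60);print(m.sum(),np.round(np.percentile(x[m],[0,1,50,99]),1),np.round(np.percentile(y[ok&(abs(z-55)<3)&(abs(y)<24)&(x>20)&(x<45)],[1,99]),1),np.median(z[m]))
save(w,"w3.png")
E
```

```text
tcp [0.5797 0.0215 0.0251] yaw -13.207114510481507 8.8167 0.03565738727509231
tcp case [-0.3 -0.1]
14636 [-10.9  -8.8  25.1  49.3] [-17.6  17.3] 55.278877047566624
```

View pics/w3.png

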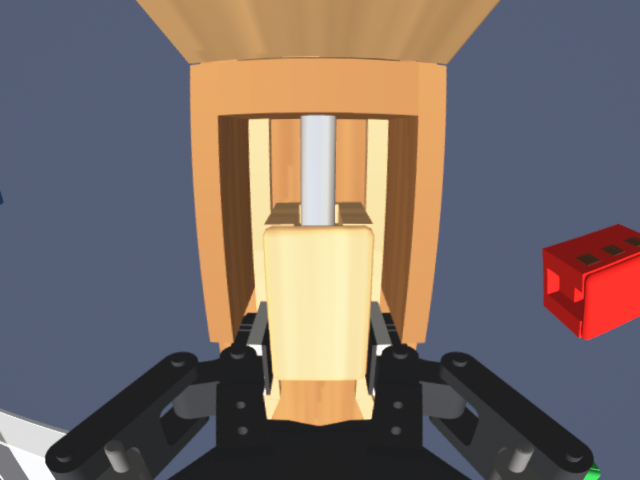

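Call:
play_rows:
  motion:
    - [[0,0,0],[0,0,0],0.3]
    - [[0,0,0],[0,0,0],0.3]
    - [[0,0,0],[0,0,0],0.3]
    - [[0,0,0.025],[0,0,0],0.3]
    - [[0,0,0.03],[0,0,0],0.3]

```text
clock: 9.23
eef_pos: [0.5772, 0.0216, 0.0772]
orientation: [[0.973, -0.229, -0.007], [-0.229, -0.973, 0.001], [-0.007, 0.001, -1.0]]
wrist_force: [0.3, 0.2, 1.0]
opening: 0.0555
grasp_force: 0.0
```

Call:
play_rows:
  motion:
    - [[-0.0195,0.0045,0.005],[0,0,0],-1]
    - [[-0.0195,0.0045,0],[0,0,0],-1]
    - [[0,0,0],[0,0,0],-1]
    - [[0,0,-0.02],[0,0,0],-1]
    - [[0,0,-0.025],[0,0,0],-1]

```text
clock: 9.65
eef_pos: [0.543, 0.03, 0.0412]
orientation: [[0.974, -0.229, 0.006], [-0.229, -0.974, -0.001], [0.006, -0.0, -1.0]]
wrist_force: [-0.5, -0.5, -0.1]
opening: 0.0
grasp_force: 0.0
```

Call:
play_rows:
  motion:
    - [[0,0,0],[0,0,0],-1]
    - [[0,0,0],[0,0,0],-1]

```text
clock: 9.82
eef_pos: [0.5396, 0.0305, 0.0383]
orientation: [[0.973, -0.229, -0.004], [-0.229, -0.974, 0.001], [-0.004, 0.0, -1.0]]
wrist_force: [1.0, -0.5, -0.6]
opening: -0.0002
grasp_force: 0.0
```

```bash
python3 - <<'E'
from look import *
print("tcp case",np.round([(e[:2]-o)@ex*1000,(e[:2]-o)@ey*1000],1))
m=ok&(abs(z-55)<4)&(abs(y)<16)&(x<90)&(x>-60);print(m.sum(),np.round(np.percentile(x[m],[0,1,50,99]),1))
save(w,"w4.png")
E
```

```text
tcp [0.5409 0.0303 0.0396] yaw -13.221460733930572 9.8667 -2.6671581807626257e-06
tcp case [-40.1  -0.4]
16667 [-35.2 -33.8  20.6  84.3]
```

View pics/w4.png

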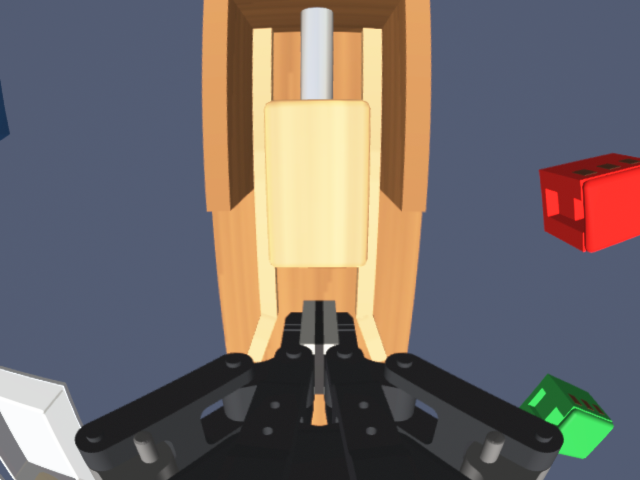

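Call:
play_rows:
  motion:
    - [[0.005,-0.0012,0],[0,0,0],-0.53]
    - [[0.005,-0.0012,0],[0,0,0],-0.53]
    - [[0.003,-0.0007,0],[0,0,0],-0.53]
    - [[0,0,0],[0,0,0],-0.53]

```text
clock: 10.2
eef_pos: [0.5555, 0.0268, 0.0408]
orientation: [[0.973, -0.229, 0.003], [-0.229, -0.973, -0.0], [0.003, -0.0, -1.0]]
wrist_force: [-0.4, 0.2, 0.9]
opening: 0.0198
grasp_force: 0.0
```

Call:
play_rows:
  motion:
    - [[0.0019,-0.0005,0],[0,0,0],-0.53]
    - [[0.0019,-0.0005,0],[0,0,0],-0.53]
    - [[0.002,-0.0004,0],[0,0,0],-0.53]
    - [[0.002,-0.0005,0],[0,0,0],-0.53]

```text
clock: 10.53
eef_pos: [0.5614, 0.0254, 0.0396]
orientation: [[0.974, -0.229, -0.001], [-0.229, -0.974, 0.0], [-0.001, 0.0, -1.0]]
wrist_force: [-1.5, 1.2, 0.3]
opening: 0.0202
grasp_force: 0.6
```

Call:
play_rows:
  motion:
    - [[0.0019,-0.0005,0],[0,0,0],-0.53]
    - [[0.0019,-0.0005,0],[0,0,0],-0.53]
    - [[0.002,-0.0004,0],[0,0,0],-0.53]
    - [[0.002,-0.0005,0],[0,0,0],-0.53]

```text
clock: 10.87
eef_pos: [0.5695, 0.0234, 0.0396]
orientation: [[0.974, -0.229, -0.0], [-0.229, -0.974, 0.0], [-0.0, -0.0, -1.0]]
wrist_force: [-0.7, -0.2, 0.9]
opening: 0.0202
grasp_force: 0.4
```

```bash
cat > rear.py <<'E'
from look import *
print("tcp case",np.round([(e[:2]-o)@ex*1000,(e[:2]-o)@ey*1000],1), np.round(s["wrist_force"],1))
m=ok&(abs(z-55.5)<2)&(abs(y)<18)&(x<95)&(x>-60)&(w["frame"][...,0]>180)
h,b=np.histogram(x[m],np.arange(-40,100,4));print(h)
b=sorted(x[m&(abs(y)<14)]);print(np.round(np.percentile(b,[.5,99.5]),1))
E
python3 rear.py
```

```text
tcp [0.5699 0.0232 0.0397] yaw -13.21871585479885 10.9167 0.02013259034171117
tcp case [-10.2  -0.6] [-0.8  1.1  0. ]
[   0    0    0    0    0    0    0    0    0    0  366  867  858  924
  945  967 1006 1032 1061 1091 1092 1133 1137 1168 1176  138    0    0
    0    0    0    0    0    0]
[ 2.2 60.3]
```

Call:
play_rows:
  motion:
    - [[0.0024,-0.0006,0],[0,0,0],-0.53]
    - [[0.0024,-0.0006,0],[0,0,0],-0.53]
    - [[0.0025,-0.0005,0],[0,0,0],-0.53]
    - [[0.0024,-0.0006,0],[0,0,0],-0.53]

```text
clock: 11.25
eef_pos: [0.5794, 0.021, 0.0397]
orientation: [[0.974, -0.229, 0.0], [-0.229, -0.974, -0.0], [0.0, -0.0, -1.0]]
wrist_force: [-0.9, -0.9, -0.7]
opening: 0.0201
grasp_force: 0.2
```

Call:
play_rows:
  motion:
    - [[0.0024,-0.0006,0],[0,0,0],-0.53]
    - [[0.0024,-0.0005,0],[0,0,0],-0.53]
    - [[0.0024,-0.0006,0],[0,0,0],-0.53]
    - [[0.0015,-0.0003,0],[0,0,0],-0.53]

```text
clock: 11.58
eef_pos: [0.5881, 0.019, 0.0397]
orientation: [[0.974, -0.229, 0.0], [-0.229, -0.974, -0.0], [0.0, 0.0, -1.0]]
wrist_force: [-0.0, 0.0, -1.1]
opening: 0.02
grasp_force: 0.2
```

Call:
play_rows:
  motion:
    - [[0.001,-0.0002,0],[0,0,0],-0.53]
    - [[0.001,-0.0003,0],[0,0,0],-0.53]
    - [[0,0,0],[0,0,0],-0.53]

```text
clock: 11.83
eef_pos: [0.59, 0.0186, 0.0397]
orientation: [[0.974, -0.229, 0.0], [-0.229, -0.974, -0.0], [0.0, -0.0, -1.0]]
wrist_force: [0.6, -0.6, -0.4]
opening: 0.02
grasp_force: 0.0
```

Call:
play_rows:
  motion:
    - [[0.001,-0.0002,0],[0,0,0],-0.53]
    - [[0.001,-0.0003,0],[0,0,0],-0.53]
    - [[0,0,0],[0,0,0],-0.53]

```text
clock: 12.08
eef_pos: [0.592, 0.0181, 0.0397]
orientation: [[0.974, -0.229, 0.0], [-0.229, -0.974, -0.0], [0.0, -0.0, -1.0]]
wrist_force: [-0.7, -0.7, -0.2]
opening: 0.0203
grasp_force: 0.2
```

```bash
python3 rear.py
```

```text
tcp [0.592  0.0181 0.0397] yaw -13.214275641772852 12.1333 0.019859336370716164
tcp case [12.4 -0.6] [-0.4 -0.1  0.2]
[   0    0    0    0    0    0    0    0    0    0    0    0    0    0
    0    0  514  864  869  912  964  966 1022 1041 1062 1078 1108 1133
 1135 1179  998    0    0    0]
[25.6 83.3]
```

Call:
play_rows:
  motion:
    - [[0.0008,-0.0002,0],[0,0,0],-0.53]
    - [[0,0,0],[0,0,0],-0.53]

```text
clock: 12.3
eef_pos: [0.5923, 0.018, 0.0397]
orientation: [[0.974, -0.229, -0.001], [-0.229, -0.974, 0.0], [-0.001, 0.0, -1.0]]
wrist_force: [-2.0, 0.6, 1.4]
opening: 0.0201
grasp_force: 1.3
```

Call:
play_rows:
  motion:
    - [[0.0008,-0.0002,0],[0,0,0],-0.53]
    - [[0,0,0],[0,0,0],-0.53]

```text
clock: 12.47
eef_pos: [0.5923, 0.018, 0.0396]
orientation: [[0.974, -0.228, -0.003], [-0.228, -0.974, 0.001], [-0.003, 0.0, -1.0]]
wrist_force: [-6.3, 1.7, 5.0]
opening: 0.0198
grasp_force: 3.0
```

Call:
play_rows:
  motion:
    - [[0.0008,-0.0002,0],[0,0,0],-0.53]
    - [[0,0,0],[0,0,0],-0.53]

```text
clock: 12.63
eef_pos: [0.5923, 0.0181, 0.0394]
orientation: [[0.974, -0.228, -0.005], [-0.228, -0.974, 0.001], [-0.006, 0.0, -1.0]]
wrist_force: [-8.8, 1.6, 7.0]
opening: 0.0202
grasp_force: 4.4
```

Call:
play_rows:
  motion:
    - [[-0.016,0.0037,0],[0,0,0],-0.53]
    - [[-0.016,0.0038,0],[0,0,0],-0.53]
    - [[0,0,0.04],[0,0,0],-0.53]
    - [[0,0,0.04],[0,0,0],-0.53]
    - [[0,0,0.04],[0,0,0],-0.53]

```text
clock: 13.05
eef_pos: [0.5616, 0.0251, 0.1606]
orientation: [[0.974, -0.229, -0.001], [-0.229, -0.974, 0.0], [-0.001, 0.0, -1.0]]
wrist_force: [1.3, -0.3, 0.6]
opening: 0.0201
grasp_force: 0.0
```

Call:
play_rows:
  motion:
    - [[0,0,0.04],[0,0,0],-0.53]
    - [[0,0,0.01],[0,0,0],-0.53]

```text
clock: 13.22
eef_pos: [0.5662, 0.0245, 0.218]
orientation: [[0.973, -0.228, 0.014], [-0.228, -0.974, -0.002], [0.014, -0.001, -1.0]]
wrist_force: [1.0, 0.1, 0.7]
opening: 0.0201
grasp_force: 0.0
```

```bash
python3 - <<'E'
from rear import *
f=imaging.grab_frame("top");P=cloud(f);X=(P[...,:2]-o)@ex*1000;Y=(P[...,:2]-o)@ey*1000;Z=P[...,2]*1000
m=(abs(Y)<36)&(Z>72)&(Z<165)&(X>75)&(X<190);print(m.sum())
for z0 in range(75,165,10):
    k=m&(abs(Z-z0)<5); print(z0,k.sum(),np.round(np.percentile(X[k],[2,50,98])) if k.sum() else "")
E
```

```text
tcp [0.5661 0.0245 0.2173] yaw -13.208483648826558 13.2667 0.020396013686877414
tcp case [-14.2  -0.3] [1.  0.  1.3]
[  0   0   0   0   0   0   0   0   0   0   0   0   0   0   0   0 142 209
 210 209 212 174 198 210 212 212 208 207 181 207 201  12   0   0]
[24.7 83.6]
0
75 0 
85 0 
95 0 
105 0 
115 0 
125 0 
135 0 
145 0 
155 0
```

Call:
play_rows:
  motion:
    - [[0.0347,-0.0081,0],[0,0,0],-0.53]
    - [[0.0347,-0.0082,0],[0,0,0],-0.53]
    - [[0.0347,-0.0081,0],[0,0,0],-0.53]
    - [[0.0347,-0.0082,0],[0,0,0],-0.53]
    - [[0.0347,-0.0081,0],[0,0,0],-0.53]

```text
clock: 13.73
eef_pos: [0.7361, -0.016, 0.2061]
orientation: [[0.973, -0.229, -0.004], [-0.229, -0.973, 0.001], [-0.004, 0.0, -1.0]]
wrist_force: [-0.3, 0.6, 0.0]
opening: 0.02
grasp_force: 0.0
```

Call:
play_rows:
  motion:
    - [[0,0,0],[0,0,0],-0.53]
    - [[0,0,-0.026],[0,0,0],-0.53]
    - [[0,0,-0.026],[0,0,0],-0.53]
    - [[0,0,-0.024],[0,0,0],-0.53]
    - [[0,0,0],[0,0,0],-0.53]

```text
clock: 14.15
eef_pos: [0.7305, -0.0149, 0.1239]
orientation: [[0.973, -0.229, -0.015], [-0.229, -0.973, 0.003], [-0.015, 0.001, -1.0]]
wrist_force: [-0.3, 0.5, -2.0]
opening: 0.0202
grasp_force: 0.0
```

```bash
python3 - <<'E'
from rear import *
f=imaging.grab_frame("scene");save(f,"s2.png",(240,150,460,350),3)
E
```

```text
tcp [ 0.7321 -0.0151  0.1274] yaw -13.217740966580541 14.2 0.02049619709096464
tcp case [156.4  -0.9] [0.2 0.7 0.6]
[0 0 0 0 0 0 0 0 0 0 0 0 0 0 0 0 0 0 0 0 0 0 0 0 0 0 0 0 0 0 0 0 0 0]Traceback (most recent call last):
  File "<stdin>", line 1, in <module>
  File "rear.py", line 5, in <module>
    b=sorted(x[m&(abs(y)<14)]);print(np.round(np.percentile(b,[.5,99.5]),1))
                                              ~~~~~~~~~~~~~^^^^^^^^^^^^^
    return _quantile_unchecked(
        a, q, axis, out, overwrite_input, method, keepdims, weights)
    return _ureduce(a,
                    func=_quantile_ureduce_func,
    ...<5 lines>...
                    overwrite_input=overwrite_input,
                    method=method)
    r = func(a, **kwargs)
    result = _quantile(arr,
                       quantiles=q,
    ...<2 lines>...
                       out=out,
                       weights=wgt)
    slices_having_nans = np.isnan(arr[-1, ...])
                                  ~~~^^^^^^^^^
IndexError: index -1 is out of bounds for axis 0 with size 0
```

Call:
play_rows:
  motion:
    - [[-0.0107,0.0025,0.0],[0,0,0],-0.53]
    - [[-0.0107,0.0025,0.0],[0,0,0],-0.53]
    - [[-0.0088,0.002,0.002],[0,0,0],-0.53]
    - [[-0.0088,0.002,0.002],[0,0,0],-0.53]

```text
clock: 14.53
eef_pos: [0.6969, -0.0067, 0.1392]
orientation: [[0.974, -0.229, 0.002], [-0.229, -0.974, -0.0], [0.003, -0.0, -1.0]]
wrist_force: [1.1, 0.3, -0.8]
opening: 0.0199
grasp_force: 0.5
```

Call:
play_rows:
  motion:
    - [[-0.0088,0.002,0.0],[0,0,0],-0.53]
    - [[-0.0088,0.0021,-0.001],[0,0,0],-0.53]
    - [[-0.0088,0.002,-0.002],[0,0,0],-0.53]
    - [[-0.0088,0.0021,-0.003],[0,0,0],-0.53]

```text
clock: 14.87
eef_pos: [0.6621, 0.0015, 0.1339]
orientation: [[0.974, -0.229, 0.004], [-0.229, -0.974, -0.001], [0.004, -0.0, -1.0]]
wrist_force: [0.5, -0.6, 1.1]
opening: 0.0203
grasp_force: 0.5
```

```bash
python3 - <<'E'
from look import *
print("tcp case",np.round([(e[:2]-o)@ex*1000,(e[:2]-o)@ey*1000],1),s["wrist_force"])
f=imaging.grab_frame("scene");save(f,"s2.png",(240,150,460,350),3)
E
```

```text
tcp [0.6602 0.0021 0.1326] yaw -13.192021357315198 14.9167 0.020033946403971093
tcp case [82.5 -0.6] [ 1.25701025  1.08441345 -0.63586577]
```

View pics/s2.png

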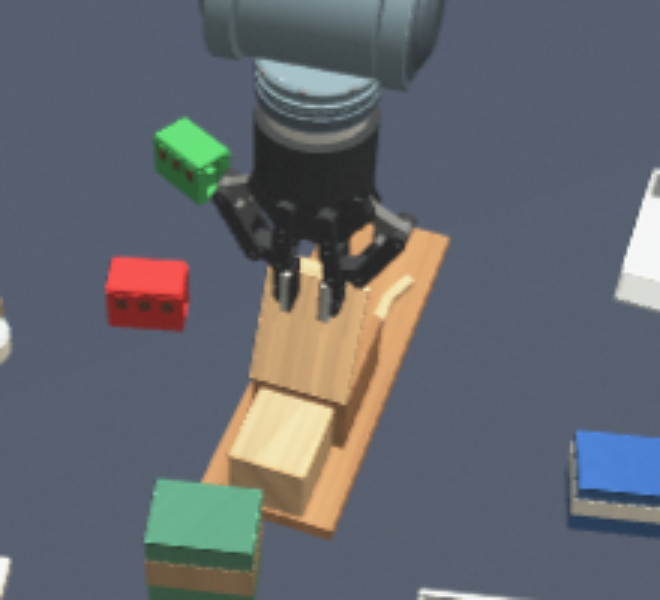

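Call:
play_rows:
  motion:
    - [[-0.0078,0.0018,-0.005],[0,0,0],-0.53]
    - [[-0.0078,0.0018,-0.006],[0,0,0],-0.53]
    - [[-0.0063,0.0015,-0.007],[0,0,0],-0.53]
    - [[-0.0063,0.0015,-0.007],[0,0,0],-0.53]

```text
clock: 15.3
eef_pos: [0.6325, 0.0083, 0.1059]
orientation: [[0.974, -0.229, -0.0], [-0.229, -0.974, 0.0], [-0.0, -0.0, -1.0]]
wrist_force: [0.7, -0.1, 1.5]
opening: 0.0199
grasp_force: 0.3
```

Call:
play_rows:
  motion:
    - [[-0.004,0.001,-0.008],[0,0,0],-0.53]
    - [[-0.004,0.001,-0.008],[0,0,0],-0.53]
    - [[-0.002,0.0005,-0.007],[0,0,0],-0.53]
    - [[-0.002,0.0005,-0.006],[0,0,0],-0.53]

```text
clock: 15.63
eef_pos: [0.6207, 0.0112, 0.0764]
orientation: [[0.974, -0.229, -0.001], [-0.229, -0.974, 0.0], [-0.001, 0.0, -1.0]]
wrist_force: [0.1, -0.1, 1.5]
opening: 0.0198
grasp_force: 0.2
```

Call:
play_rows:
  motion:
    - [[0,0,0],[0,0,0],-0.53]
    - [[0,0,0],[0,0,0],-0.53]

```text
clock: 15.8
eef_pos: [0.621, 0.0112, 0.077]
orientation: [[0.974, -0.229, -0.001], [-0.229, -0.974, 0.0], [-0.001, 0.0, -1.0]]
wrist_force: [0.5, -0.0, -1.0]
opening: 0.0202
grasp_force: 0.0
```

Lower until the lid stops on the walls.

Call:
play_rows:
  motion:
    - [[0,0,-0.002],[0,0,0],-0.53]
    - [[0,0,-0.0015],[0,0,0],-0.53]
    - [[0,0,0],[0,0,0],-0.53]

```text
clock: 16.05
eef_pos: [0.6215, 0.0111, 0.0742]
orientation: [[0.974, -0.229, 0.0], [-0.229, -0.974, -0.0], [0.0, -0.0, -1.0]]
wrist_force: [0.5, 0.0, 0.3]
opening: 0.02
grasp_force: 0.0
```

Call:
play_rows:
  motion:
    - [[0,0,-0.001],[0,0,0],-0.53]
    - [[0,0,-0.001],[0,0,0],-0.53]
    - [[0,0,0],[0,0,0],-0.53]

```text
clock: 16.3
eef_pos: [0.6214, 0.0111, 0.0722]
orientation: [[0.974, -0.229, 0.0], [-0.229, -0.974, -0.0], [0.0, -0.0, -1.0]]
wrist_force: [0.2, 0.5, 0.1]
opening: 0.0202
grasp_force: 0.0
```

Call:
play_rows:
  motion:
    - [[0,0,-0.001],[0,0,0],-0.53]
    - [[0,0,0],[0,0,0],-0.53]

```text
clock: 16.47
eef_pos: [0.6215, 0.0111, 0.0721]
orientation: [[0.974, -0.228, -0.0], [-0.228, -0.974, -0.0], [-0.0, 0.0, -1.0]]
wrist_force: [-2.1, 0.3, 6.1]
opening: 0.0203
grasp_force: 2.9
```

Call:
play_rows:
  motion:
    - [[0,0,0.02],[0,0,0],-0.53]
    - [[0,0,0.035],[0,0,0],0.5]
    - [[0,0,0.035],[0,0,0],0.5]
    - [[-0.0095,-0.0287,0],[0,0,-0.43],0.5]
    - [[-0.0095,-0.0287,0],[0,0,-0.43],0.5]

```text
clock: 16.88
eef_pos: [0.6042, -0.0464, 0.1648]
orientation: [[0.949, -0.314, 0.007], [-0.314, -0.949, -0.002], [0.007, -0.0, -1.0]]
wrist_force: [0.3, -0.8, -1.0]
opening: 0.0637
grasp_force: 0.0
```

Call:
play_rows:
  motion:
    - [[-0.0095,-0.0287,0],[0,0,-0.43],0.5]
    - [[-0.0095,-0.0287,0],[0,0,-0.43],0.5]
    - [[-0.0095,-0.0287,0],[0,0,-0.43],0.5]
    - [[-0.0095,-0.0287,0],[0,0,-0.43],0.5]

```text
clock: 17.22
eef_pos: [0.5636, -0.1623, 0.1612]
orientation: [[0.876, -0.482, 0.0], [-0.482, -0.876, -0.0], [0.0, -0.0, -1.0]]
wrist_force: [0.6, 0.4, -0.8]
opening: 0.0641
grasp_force: 0.0
```

Call:
play_rows:
  motion:
    - [[-0.0095,-0.0287,0],[0,0,-0.43],0.5]
    - [[-0.0095,-0.0287,0],[0,0,-0.43],0.5]
    - [[-0.0095,-0.0287,0],[0,0,-0.43],0.5]
    - [[-0.0095,-0.0287,0],[0,0,-0.43],0.5]

```text
clock: 17.55
eef_pos: [0.5256, -0.2772, 0.1612]
orientation: [[0.776, -0.631, 0.0], [-0.631, -0.776, -0.0], [0.0, -0.0, -1.0]]
wrist_force: [0.7, 0.5, -0.3]
opening: 0.064
grasp_force: 0.0
```

Call:
play_rows:
  motion:
    - [[-0.0095,-0.0287,0],[0,0,-0.43],0.5]
    - [[-0.0095,-0.0287,0],[0,0,-0.43],0.5]
    - [[-0.0095,-0.0287,0],[0,0,-0.43],0.5]
    - [[-0.0095,-0.0287,0],[0,0,-0.43],0.5]
    - [[0,0,0],[0,0,0],0.5]

```text
clock: 17.97
eef_pos: [0.4865, -0.3953, 0.1615]
orientation: [[0.647, -0.762, 0.0], [-0.762, -0.647, -0.002], [0.002, 0.001, -1.0]]
wrist_force: [-0.5, 0.1, 0.1]
opening: 0.0639
grasp_force: 0.0
```

```bash
python3 - <<'E'
from look import *
m=ok&(abs(P[...,2]-.044)<.004)&(np.hypot(P[...,0]-.488,P[...,1]+.391)<.06)
print(m.sum(),rect(P,m))
f=imaging.grab_frame("top");C=cloud(f);X=(C[...,:2]-o)@ex*1000;Y=(C[...,:2]-o)@ey*1000;Z=C[...,2]*1000
for x0 in (20,40,60,80,95): print(x0,np.round(np.median(Z[(abs(X-x0)<5)&(abs(Y)<30)&(Z>20)]),1))
for d in imaging.mark_of("top","tray")[:2]: print(d, world(f,*d["xy"]))
m=(abs(C[...,0]-.445)<.08)&(abs(C[...,1]-.303)<.075)&(abs(C[...,2]-.034)<.006);cv=C[m];print(m.sum(),np.round(np.percentile(cv,[1,99],axis=0),3),rect(C,m))
E
```

```text
tcp [ 0.4873 -0.393   0.1612] yaw -49.54235722050473 18.0167 0.06390470522605851
3695 (array([ 490.6, -391.1]), array([35.6, 59.6]), 41.2, 3695, array([ 0.4912, -0.3925,  0.0432]))
20 70.8
40 71.1
60 70.9
80 71.3
95 70.9
{'xy': [163.4, 321.4], 'p': 0.83} [0.44707143 0.30638787 0.00465052]
484 [[0.368 0.239 0.028]
 [0.521 0.372 0.038]] (array([433.1, 309.7]), array([112.5, 161.6]), 75.2, 484, array([0.4441, 0.309 , 0.0335]))
```

Call:
play_rows:
  motion:
    - [[0.003,0.001,-0.035],[0,0,0],0.5]
    - [[0,0,-0.035],[0,0,0],0.5]
    - [[0,0,-0.035],[0,0,0],0.5]
    - [[0,0,-0.028],[0,0,0],0.5]
    - [[0,0,-0.013],[0,0,0],0.5]

```text
clock: 18.53
eef_pos: [0.4898, -0.3858, 0.0107]
orientation: [[0.653, -0.757, -0.005], [-0.757, -0.653, 0.006], [-0.007, -0.0, -1.0]]
wrist_force: [0.3, 1.1, -0.5]
opening: 0.0638
grasp_force: 0.0
```

Call:
play_rows:
  motion:
    - [[0,0,0],[0,0,0],-0.5]
    - [[0,0,0],[0,0,0],-0.5]
    - [[0,0,0],[0,0,0],-0.5]
    - [[0,0,0],[0,0,0],-0.5]
    - [[0,0,0],[0,0,0],-0.5]
  force: 35

```text
clock: 18.95
eef_pos: [0.4923, -0.3906, 0.0173]
orientation: [[0.652, -0.758, 0.002], [-0.758, -0.652, -0.003], [0.003, -0.0, -1.0]]
wrist_force: [-0.8, -0.5, -1.1]
opening: 0.0354
grasp_force: 41.2
```

Call:
play_rows:
  motion:
    - [[0,0,0.025],[0,0,0],-0.5]
    - [[0,0,0.04],[0,0,0],-0.5]
    - [[0,0,0.04],[0,0,0],-0.5]
    - [[0,0,0.04],[0,0,0],-0.5]
    - [[0,0,0],[0,0,0],-0.5]

```text
clock: 19.37
eef_pos: [0.4953, -0.394, 0.1719]
orientation: [[0.652, -0.758, 0.012], [-0.758, -0.652, -0.014], [0.019, -0.0, -1.0]]
wrist_force: [0.9, 0.1, 0.4]
opening: 0.0354
grasp_force: 41.4
```

Call:
play_rows:
  motion:
    - [[-0.0022,0.0347,0],[0,0,0.3],-0.5]
    - [[-0.0022,0.0347,0],[0,0,0.3],-0.5]
    - [[-0.0022,0.0347,0],[0,0,0.3],-0.5]
    - [[-0.0022,0.0347,0],[0,0,0.3],-0.5]
    - [[-0.0022,0.0347,0],[0,0,0.3],-0.5]

```text
clock: 19.78
eef_pos: [0.4802, -0.2149, 0.161]
orientation: [[0.763, -0.647, 0.002], [-0.647, -0.763, -0.001], [0.002, -0.0, -1.0]]
wrist_force: [0.1, 0.9, -1.0]
opening: 0.0357
grasp_force: 41.2
```

Call:
play_rows:
  motion:
    - [[-0.0022,0.0347,0],[0,0,0.3],-0.5]
    - [[-0.0022,0.0347,0],[0,0,0.3],-0.5]
    - [[-0.0022,0.0347,0],[0,0,0.3],-0.5]
    - [[-0.0022,0.0347,0],[0,0,0.3],-0.5]
    - [[-0.0022,0.0347,0],[0,0,0.3],-0.5]

```text
clock: 20.2
eef_pos: [0.4692, -0.0412, 0.1611]
orientation: [[0.855, -0.519, 0.002], [-0.519, -0.855, -0.001], [0.002, -0.001, -1.0]]
wrist_force: [0.4, -0.4, -1.9]
opening: 0.0353
grasp_force: 41.2
```

Call:
play_rows:
  motion:
    - [[-0.0022,0.0347,0],[0,0,0.3],-0.5]
    - [[-0.0022,0.0347,0],[0,0,0.3],-0.5]
    - [[-0.0022,0.0347,0],[0,0,0.3],-0.5]
    - [[-0.0022,0.0347,0],[0,0,0.3],-0.5]
    - [[-0.0022,0.0347,0],[0,0,0.3],-0.5]

```text
clock: 20.62
eef_pos: [0.4583, 0.1325, 0.1612]
orientation: [[0.926, -0.379, 0.002], [-0.379, -0.926, 0.0], [0.002, -0.001, -1.0]]
wrist_force: [0.4, 0.1, -1.0]
opening: 0.0354
grasp_force: 41.2
```

Call:
play_rows:
  motion:
    - [[-0.0022,0.0347,0],[0,0,0.3],-0.5]
    - [[-0.0022,0.0347,0],[0,0,0.3],-0.5]
    - [[-0.0022,0.0347,0],[0,0,0.3],-0.5]
    - [[-0.0022,0.0347,0],[0,0,0.3],-0.5]
    - [[-0.0022,0.0347,0],[0,0,0.3],-0.5]

```text
clock: 21.03
eef_pos: [0.4472, 0.3063, 0.1612]
orientation: [[0.973, -0.229, 0.002], [-0.229, -0.973, 0.001], [0.002, -0.001, -1.0]]
wrist_force: [0.9, -0.3, -0.6]
opening: 0.0356
grasp_force: 41.2
```

Call:
play_rows:
  motion:
    - [[0,0,0],[0,0,0],-0.5]
    - [[0,0,0],[0,0,0],-0.5]

```text
clock: 21.2
eef_pos: [0.4471, 0.3057, 0.1608]
orientation: [[0.974, -0.228, 0.001], [-0.228, -0.974, 0.0], [0.001, -0.001, -1.0]]
wrist_force: [0.5, -0.7, -1.3]
opening: 0.0354
grasp_force: 41.3
```

```bash
python3 - <<'E'
from look import *
save(w,"w5.png")
E
```

```text
tcp [0.4473 0.3046 0.1606] yaw -13.274832176442317 21.25 0.03537430808911622
```

View pics/w5.png

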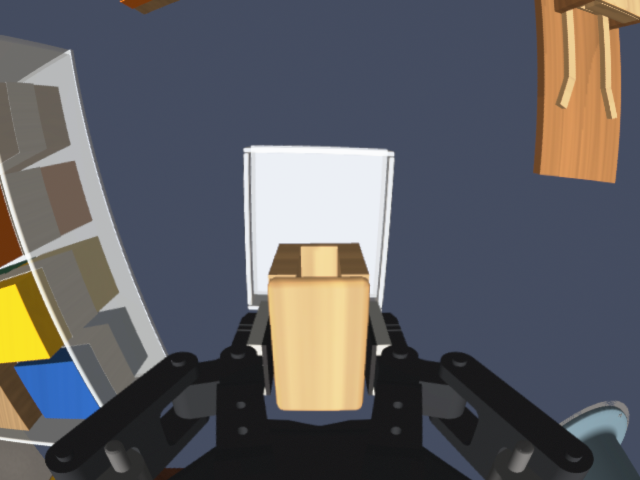

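Call:
play_rows:
  motion:
    - [[0,-0.001,-0.03],[0,0,0],-0.5]
    - [[0,0,-0.035],[0,0,0],-0.5]
    - [[0,0,-0.035],[0,0,0],-0.5]
    - [[0,0,-0.022],[0,0,0],-0.5]
    - [[0,0,-0.01],[0,0,0],-0.5]

```text
clock: 21.67
eef_pos: [0.4452, 0.3009, 0.0248]
orientation: [[0.972, -0.233, -0.006], [-0.233, -0.972, -0.002], [-0.005, 0.004, -1.0]]
wrist_force: [-0.4, -0.3, -1.4]
opening: 0.0356
grasp_force: 41.3
```

Call:
play_rows:
  motion:
    - [[0,0,-0.003],[0,0,0],-0.5]
    - [[0,0,-0.002],[0,0,0],-0.5]
    - [[0,0,0],[0,0,0],-0.5]

```text
clock: 21.92
eef_pos: [0.4487, 0.3034, 0.0247]
orientation: [[0.973, -0.231, 0.003], [-0.231, -0.973, 0.001], [0.002, -0.002, -1.0]]
wrist_force: [-0.8, -0.1, -1.3]
opening: 0.0354
grasp_force: 41.3
```

Call:
play_rows:
  motion:
    - [[0,0,-0.0012],[0,0,0],-0.5]
    - [[0,0,0],[0,0,0],-0.5]

```text
clock: 22.08
eef_pos: [0.4484, 0.3037, 0.0234]
orientation: [[0.973, -0.231, 0.003], [-0.231, -0.973, 0.001], [0.002, -0.002, -1.0]]
wrist_force: [-0.2, -0.9, -1.1]
opening: 0.0355
grasp_force: 41.3
```

Call:
play_rows:
  motion:
    - [[0,0,-0.0012],[0,0,0],-0.5]
    - [[0,0,0],[0,0,0],-0.5]

```text
clock: 22.25
eef_pos: [0.4476, 0.3035, 0.0213]
orientation: [[0.973, -0.231, 0.001], [-0.231, -0.973, 0.0], [0.001, -0.001, -1.0]]
wrist_force: [0.4, 0.4, -1.1]
opening: 0.0353
grasp_force: 41.3
```

Call:
play_rows:
  motion:
    - [[0,0,-0.001],[0,0,0],-0.5]
    - [[0,0,0],[0,0,0],-0.5]

```text
clock: 22.42
eef_pos: [0.4476, 0.3036, 0.0207]
orientation: [[0.973, -0.23, 0.0], [-0.23, -0.973, 0.0], [0.0, -0.0, -1.0]]
wrist_force: [-2.4, -1.2, 6.0]
opening: 0.0355
grasp_force: 42.0
```

Call:
play_rows:
  motion:
    - [[0,0,-0.0005],[0,0,0],-0.5]
    - [[0,0,0],[0,0,0],0.3]
    - [[0,0,0],[0,0,0],0.3]
    - [[0,0,0],[0,0,0],0.3]
    - [[0,0,0],[0,0,0],0.3]

```text
clock: 22.83
eef_pos: [0.4472, 0.3033, 0.0192]
orientation: [[0.973, -0.231, -0.0], [-0.231, -0.973, -0.0], [-0.0, 0.0, -1.0]]
wrist_force: [1.2, 0.2, 0.5]
opening: 0.0556
grasp_force: 0.0
```

Call:
play_rows:
  motion:
    - [[0,0,0.02],[0,0,0],0.3]
    - [[0,0,0.03],[0,0,0],0.3]
    - [[0,0,0.035],[0,0,0],0.3]
    - [[0,0,0.035],[0,0,0],0.3]
    - [[0,0,0.03],[0,0,0],0.3]

```text
clock: 23.25
eef_pos: [0.4475, 0.3034, 0.1715]
orientation: [[0.973, -0.231, 0.001], [-0.231, -0.973, 0.001], [0.001, -0.001, -1.0]]
wrist_force: [-0.3, -0.3, -0.1]
opening: 0.0554
grasp_force: 0.0
```

Call:
play_rows:
  motion:
    - [[-0.02,0,0.03],[0,0,0],0.3]
    - [[-0.02,0,0.02],[0,0,0],0.3]
    - [[-0.01,0,0],[0,0,0],0.3]
    - [[0,0,0],[0,0,0],0.3]

```text
clock: 23.58
eef_pos: [0.3963, 0.3037, 0.2201]
orientation: [[0.973, -0.229, 0.002], [-0.229, -0.973, 0.001], [0.002, -0.001, -1.0]]
wrist_force: [-0.2, 0.6, -0.7]
opening: 0.0558
grasp_force: 0.0
```

```bash
python3 - <<'E'
from look import *
m=ok&(abs(P[...,2]-.048)<.003)&(np.hypot(P[...,0]-.447,P[...,1]-.304)<.05);print(m.sum(),rect(P,m))
save(w,"w6.png")
f=imaging.grab_frame("scene");C=cloud(f);X=(C[...,:2]-o)@ex*1000;Y=(C[...,:2]-o)@ey*1000;Z=C[...,2]*1000
for x0 in (20,40,60,80): print(x0,np.round(np.median(Z[(abs(X-x0)<6)&(abs(Y)<30)&(Z>20)]),1))
E
```

```text
tcp [0.3966 0.3033 0.2188] yaw -13.285213548047976 23.6333 0.055782901266948466
2809 (array([448.4, 303.4]), array([35.5, 58.8]), 76.9, 2809, array([0.4487, 0.3029, 0.0472]))
20 72.8
40 72.6
60 72.3
80 72.9
```

View pics/w6.png

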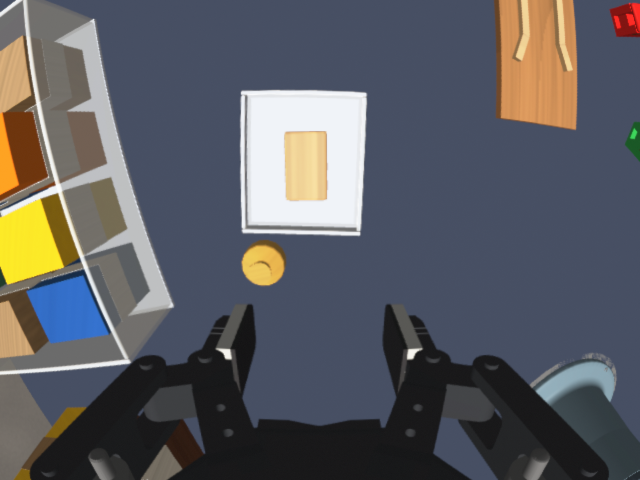

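The picture shows the second carriage centred in the tray, at pixel (306,166). The lid lies flat, with its top at z 72 mm. I'm handing in.

```bash
python3 -c "
from cell import env
print(env.job_done())"
```

```text
the job is handed in; nothing more can be done
None
```

The carriage that fits is home on the pin with the lid shut over it, the other one lies in the clear tray, and the job is handed in; I tried only the first on the pin, since camera depth put the pin high and the end views showed its bore high and the other's low.

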